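Mount the case vice in the watchmaker's bench socket

TASK

Get the bench ready for work on a watch case: pick up the small case vice (the holder with the oblong two-jaw block, oblong flange and flat-sided tang), turn it until its tang matches the oblong hole in the raised steel socket stand, and lower it through until its flange rests on the plate, upright; then let go. Leave the round cushion post and the brass anvil standing where they are.

Things in the scene. Friction and masses are not known exactly. Their poses are not given: they have to be found in the camera images.
- vice: Case vice, bare metal, 0.35 kg, standing on its tang on the bench, z up. Origin: centre of tang's foot. Sizes x by y, heights above origin: tang 44 by 26 mm, 0 to 45 mm, flat sides facing +y and -y, round ends; flange 76 by 56, 45 to 51; jaw block 52 by 26, 51 to 93, a 6 mm slit across its top; thumb knob on its +x end to x = 38, at 74. Grip it across y. A half turn fits the hole as well.
- slot (a point): Centre of the oblong hole at the plate's top face; x along its length, y its width, z up. Hole 54 (x) by 36 (y) mm, right through the 12 mm plate. The stand is dark steel, fixed, 130 (x) by 200 (y) mm, plate top 60 mm over the bench on two side cheeks, open beneath: the seated tang hangs 15 mm clear of the bench. The round hole (48 mm), 95 mm to its +y side, is not used.
- cushion_post: Round holder with a black round cushion on top, round tang 40 mm in diameter, round flange 60 mm, 88 mm tall, standing on the bench; origin at the centre of its foot, z up. Not to be moved.
- brass_anvil: Round brass anvil, foot 54 mm in diameter, 62 mm tall, standing on the bench; origin at the centre of its foot, z up. Not to be moved.
Not all that is in view belongs to the job. What is shaped like the vice but pink or red is not meant.

How it is judged:
By the outcome, as a careful person would: the job done as asked, in the order asked, and still so for the second after the job is handed in, with the robot touching nothing.
It also fails if it takes over 32 s, if anything falls off the work surface, if the arm or the gripper's body presses on something with over 40 N, if the wrist force passes 120 N, or if a joint passes its speed limit or range.

ROBOT

A 6-joint arm with a two-finger parallel gripper is mounted at the origin on the work surface. World frame = base frame: x ahead of the robot, y to its left, z up, the work surface at z = 0. Lengths are in m, angles in degrees, forces in N, time in s.
With the tool pointing down it reaches from about 0.35 to 0.775 m from the base axis. Payload 7.3 kg.
Tool frame: the origin (TCP) lies midway between the tips of the shut fingers; the grasp point (between the pads) lies 19 mm behind it (hold_point_z is the z of the grasp point in the tool frame, in m); z points along the fingers, y is the line along which they close (so a half turn about z gives the same grasp; the last joint's range is limited). The gripper opens to 92 mm and grips with 3 to 60 N. Pads are 19 mm wide; open, the fingers measure 130 mm over their backs; the gripper's body (75 mm by 190 mm) begins 47 mm behind the grasp point.
Start: joints at [64.343, 19.595, 87.324, -0, 73.075, -8.365], TCP at [0.156, 0.501, 0.195] pointing down, gripper open.
Joint ranges: [-145.02, 145.02], [-44.19, 115.74], [2.07, 154.8], [-57.11, 237.11], [16.16, 152.29], [-177.93, 177.93]. Speed limits (degrees/s): [147.25, 147.25, 180, 180, 180, 180].

INTERFACE

Orientations are given as [roll, pitch, yaw] about the fixed x, y, z axes, in that order (R = Rz(yaw) Ry(pitch) Rx(roll)).
In Python, from station import * gives the robot as it stands.
- The arm moves only by the shell command python3 -m creep 'ROWS'. ROWS is a JSON object of lists of equal length, an entry for each row: "translation": the shift along the tool's x, y, z in mm, a list of three; "rot": the turn, a rotation vector about the tool's x, y, z in rad, a list of three; "claw": the closure in counts, from 0 (fully open) to 255 (shut). In form: {"translation": [[x, y, z], ...], "rot": [[wx, wy, wz], ...], "claw": [claw, ...]}. A call has 1 to 20 rows; each row shifts and turns the commanded pose from where the row before left it, along the tool's axes as they then stand; what a row does not reach is not made up. A row lasts 1/10 s, in which the tool goes at most 50 mm and 8.59 degrees, less where a joint would pass 70% of its speed; a pose out of reach is approached as far as the arm can. A call with a gripper value outside its range is refused whole. The fingers move at their own pace and stop on an object; the grip force is fixed at half the most. Time passes only in rows, so rows that do not move let the fingers close. It gives the time, the measured TCP pose, the force, the opening and the grip force at its end, in the units of the state.
- observe(): the state, without advancing time (a new reading comes with each control period).
- capture(name): name is "side" or "top"; returns the picture (400x640x3 uint8, red, green, blue); there is no depth.
- camera_params(name): a dict with "mtx" (3x3 intrinsics, pixels), "distortion" ([k1, k2, p1, p2, k3] as OpenCV has them; the pictures are not rectified), "R" (3x3) and "t" (3): a world point X has camera coordinates R X + t. Camera axes: x right, y down, z forward; pixel columns grow to the right and rows downward; lengths in m; the calibration is good to about 2 mm. A picture is of the moment at which its call begins. camera_params takes no time and is no camera call.
- sign_off(): hands the job in; it is judged then, once.
The state is a dict: "clock": time; "joint_positions": joint angles; "joint_velocities": joint speeds; "tau": joint torques, N m; "tcp_pos": TCP position; "tcp_rot": TCP orientation; "wrist_force": force on the tool from outside, world axes, zero at the start; "wrist_torque": the same for the moment, N m; "opening": finger opening in m; "gripper_force": force on a finger pad.
Only numpy, scipy, OpenCV 4.12 (cv2) and the standard library are available. Lean on these libraries where they do the work, as an engineer would, in place of code of your own. Each camera call takes 0.05 s, during which the arm holds its last target. There are 200 camera calls.

## Working session

There is one attempt and no reset: what is moved stays moved. The work goes in short steps, Python scripts to look and compute and a shell command to move; the robot and the scene stay as the last step left them, time stands still between calls to the robot, and variables do not carry over. Pictures are saved under pics/ and viewed, at most 10 in all, crops included, and the job is handed in when it is done.

```bash
mkdir -p pics; ls
python3 - <<'E'
from station import *
import cv2,numpy as np
for n in("top","side"):
    cv2.imwrite(f"pics/{n}0.png",capture(n)[:,:,::-1]); p=camera_params(n)
    print(n,np.round(p["mtx"],1).tolist(),np.round(p["distortion"],3),np.round(-p["R"].T@p["t"],3),np.round(p["R"],2).tolist())
s=observe();print(s)
E
```

```text
pics
top [[445.7, 0.0, 311.2], [0.0, 445.7, 196.8], [0.0, 0.0, 1.0]] [-0.005  0.     0.     0.     0.   ] [ 0.191 -0.147  1.287] [[-0.05, -1.0, -0.0], [-0.98, 0.05, -0.21], [0.21, -0.01, -0.98]]
side [[504.6, 0.0, 316.2], [0.0, 504.6, 202.1], [0.0, 0.0, 1.0]] [-0.138  0.     0.     0.     0.   ] [ 0.16  -1.358  0.837] [[0.97, -0.23, -0.02], [-0.14, -0.52, -0.84], [0.18, 0.82, -0.54]]
{'clock': 0.1, 'joint_positions': array([ 6.43417642e+01,  1.96334598e+01,  8.73718254e+01, -1.71381764e-03,
        7.30732438e+01, -8.36574293e+00]), 'joint_velocities': array([-0.05271661, -0.0113221 , -0.22347063,  0.04821305, -0.00513861,
        0.01113851]), 'tau': array([ 2.65386749e-03, -4.31999409e+01, -2.44699985e+01,  7.20957876e-02,
        5.25317097e-02, -6.72427882e-05]), 'tcp_pos': array([0.15587409, 0.50090691, 0.19400487]), 'tcp_rot': array([-1.79922068e+02, -9.80386420e-03,  1.62708001e+02]), 'wrist_force': array([-0.43705805,  0.34492854, -0.84144765]), 'wrist_torque': array([ 0.06235148, -0.01789045, -0.0976661 ]), 'gripper_force': 0.0, 'opening': 0.09195340572389496}
```

View pics/top0.png

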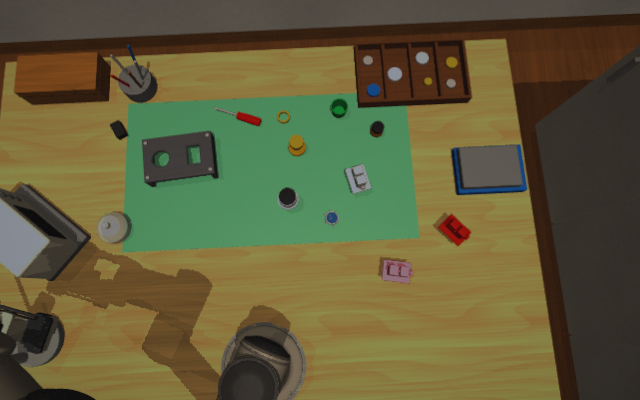

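View pics/side0.png

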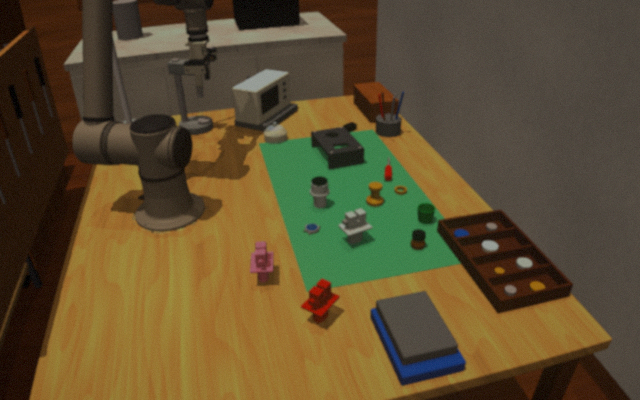

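Top view: three vice-shaped things: grey at (358,179), pink at (397,271) and red at (455,230). Only the grey one is bare metal, so it is the one meant. The stand is at (180,158), with its oblong hole at about (194,155) and the round hole at (161,159). The post is at (288,198) and the anvil at (297,146). I'll confirm with a crop.

```bash
cat > h.py <<'E'
import cv2,numpy as np
from station import *
def ray(n,uv,z):
    p=camera_params(n);R=np.array(p["R"]);t=np.array(p["t"])
    q=cv2.undistortPoints(np.float64(uv).reshape(-1,1,2),np.array(p["mtx"]),np.array(p["distortion"])).reshape(-1,2)
    d=np.c_[q,np.ones(len(q))]@R; c=-R.T@t
    return (c+d*((z-c[2])/d[:,2])[:,None])[:,:2]
E
python3 - <<'E'
from h import *
a=cv2.imread("pics/top0.png");b=cv2.imread("pics/side0.png")
r=lambda i,x,y,w,h,k:cv2.resize(i[y:y+h,x:x+w],None,fx=k,fy=k,interpolation=cv2.INTER_CUBIC)
o=np.vstack([np.hstack([r(a,335,155,50,50,8),r(b,330,200,50,50,8)])])
cv2.imwrite("pics/c1.png",o)
cv2.imwrite("pics/c2.png",r(a,135,120,90,70,8))
E
```

```text
(no output)
```

View pics/c1.png

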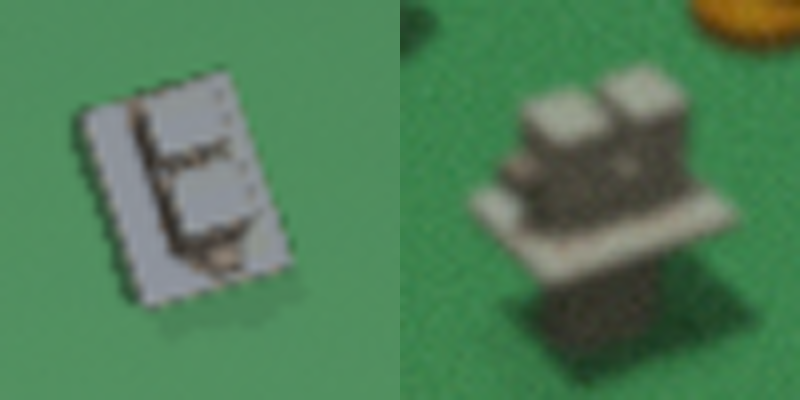

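View pics/c2.png

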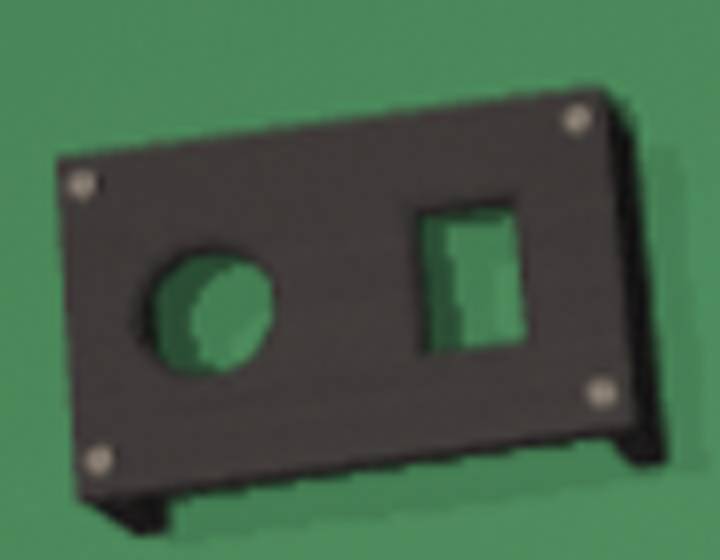

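The crop confirms the bare-metal vice: flange corners are at crop (80,110), (145,305) and (290,265), and the knob points down in the image. The stand's plate corners are at crop (60,160), (600,90), (635,430) and (80,495). Its oblong hole is on the right and is long along the image vertical.

Run:
```python
from h import *
f=lambda P,o:(np.array(P)+.5)/8-.5+np.array(o)
F=ray("top",f([(80,110),(145,305),(290,265)],(335,155)),.051)
c=(F[0]+F[2])/2; d=F[1]-F[0]; e=F[2]-F[1]
ang=lambda v:np.degrees(np.arctan2(v[1],v[0]))
print("vice",F,c,"len",np.linalg.norm(d),np.linalg.norm(e),"knob dir",ang(d),ang(e)+90)
# side check: top of jaw corners z=.093
S=ray("side",f([(525-400,95),(610-400,145),(690-400,110),(645-400,62)],(330,200)),.093);print("side block",S, S.mean(0))
B=ray("top",f([(145,100),(228,75),(262,215),(185,238)],(335,155)),.093);print("top block",B.mean(0))
P=ray("top",f([(60,160),(600,90),(635,430),(80,495)],(135,120)),.06)
Rv=ray("top",f([(82,185),(577,118),(601,392),(99,460)],(135,120)),.061)
print("plate",P,P.mean(0),[np.linalg.norm(P[i]-P[(i+1)%4]) for i in range(4)],[ang(P[0]-P[1]),ang(P[3]-P[2]),ang(P[0]-P[3])+90,ang(P[1]-P[2])+90], "riv",Rv.mean(0),ang(Rv[0]-Rv[1]),ang(Rv[3]-Rv[2]))
H=ray("top",f([(412,203),(517,195),(527,347),(424,356)],(135,120)),.06);print("hole",H.mean(0),[np.linalg.norm(H[i]-H[(i+1)%4]) for i in range(4)])
r=ray("top",f([(205,312)],(135,120)),.06);print("round",r)
print("post/anvil",ray("top",[(288,198)],.088),ray("top",[(297,146)],.06))
u=ang(P[0]-P[1]);y=np.array([np.cos(np.radians(u)),np.sin(np.radians(u))])
print("slot from plate",P.mean(0)-.0475*y, "from rivets",Rv.mean(0)-.0475*y)
```

```text
vice [[ 0.53461529 -0.25341852]
 [ 0.46179859 -0.27191133]
 [ 0.47383654 -0.32443433]] [ 0.50422591 -0.28892642] len 0.07512826114442153 0.05388485803667081 knob dir -165.75020263333448 12.908882663781455
side block [[ 0.47720018 -0.28368594]
 [ 0.49574858 -0.31934181]
 [ 0.52727792 -0.30673166]
 [ 0.52170572 -0.27511169]] [ 0.5054831  -0.29621778]
top block [ 0.50408129 -0.29193194]
plate [[0.64751021 0.32898194]
 [0.66454346 0.13281587]
 [0.53569285 0.12030519]
 [0.52150442 0.31783118]] [0.59231274 0.22498354] [np.float64(0.19690418582850885), np.float64(0.1294565504236033), np.float64(0.19803491496739278), np.float64(0.12649822127704147)] [np.float64(94.96258919225845), np.float64(94.10853897980324), np.float64(95.057162970893), np.float64(95.54572079194968)] riv [0.59371152 0.22613015] 95.29724659419067 95.20345653375595
hole [0.5964687  0.17964596] [np.float64(0.03801581803021687), np.float64(0.05757737648240412), np.float64(0.03695412872960964), np.float64(0.058041313961200866)]
round [[0.58725591 0.27489018]]
post/anvil [[ 0.4474442  -0.08947054]] [[ 0.60554889 -0.11975613]]
slot from plate [0.59642174 0.1776616 ] from rivets [0.59782052 0.17880821]
```

Vice centre is about (0.504, -0.290) with its long axis at 13.7°. Slot centre is about (0.597, 0.1785) with its axis at 5.1°. I'll turn the tool +31° in yaw, then travel.

```bash
python3 -m creep '{"translation":[[0,0,0],[0,0,0],[0,0,0],[0,0,0],[0,0,0],[-17.3,-40.4,0],[-17.3,-40.4,0],[-17.3,-40.4,0],[-17.3,-40.4,0],[-17.3,-40.4,0],[-17.3,-40.4,0],[-17.3,-40.4,0],[-17.3,-40.4,0],[-17.3,-40.4,0],[-17.3,-40.4,0]],"rot":[[0,0,-0.108],[0,0,-0.108],[0,0,-0.108],[0,0,-0.108],[0,0,-0.108],[0,0,0],[0,0,0],[0,0,0],[0,0,0],[0,0,0],[0,0,0],[0,0,0],[0,0,0],[0,0,0],[0,0,0]],"claw":[0,0,0,0,0,0,0,0,0,0,0,0,0,0,0]}'
python3 -m creep '{"translation":[[2,-40.7,0],[2,-40.7,0],[2,-40.7,0],[2,-40.7,0],[2,-40.7,0],[2,-40.7,0],[2,-40.7,0],[2,-40.7,0],[2,-40.7,0],[2,-40.7,0],[2,-40.7,0],[0,0,0],[0,0,0]],"rot":[[0,0,0],[0,0,0],[0,0,0],[0,0,0],[0,0,0],[0,0,0],[0,0,0],[0,0,0],[0,0,0],[0,0,0],[0,0,0],[0,0,0],[0,0,0]],"claw":[0,0,0,0,0,0,0,0,0,0,0,0,0]}'
```

```text
clock: 1.6
tcp_pos: [0.4201, 0.1479, 0.1945]
tcp_rot: [180.0, -0.0, -166.4]
wrist_force: [0.7, 1.2, 1.1]
opening: 0.0915
gripper_force: 0.0
clock: 2.9
tcp_pos: [0.5032, -0.291, 0.1936]
tcp_rot: [179.9, -0.1, -166.4]
wrist_force: [-0.3, -0.4, -0.2]
opening: 0.092
gripper_force: 0.0
```

```bash
python3 -m creep '{"translation":[[0,0,25],[0,0,30],[0,0,30],[0,0,25],[0,0,15],[0,0,8.5],[0,0,0]],"rot":[[0,0,0],[0,0,0],[0,0,0],[0,0,0],[0,0,0],[0,0,0],[0,0,0]],"claw":[0,0,0,0,0,0,0]}'
python3 - <<'E'
from h import *
a=capture("side")[:,:,::-1];b=capture("top")[:,:,::-1]
r=lambda i,x,y,w,h,k:cv2.resize(i[y:y+h,x:x+w],None,fx=k,fy=k,interpolation=cv2.INTER_CUBIC)
cv2.imwrite("pics/g1.png",np.hstack([r(a,310,160,100,100,4),r(b,310,130,100,100,4)]))
E
```

```text
clock: 3.6
tcp_pos: [0.5033, -0.2893, 0.0604]
tcp_rot: [179.9, -0.1, -166.3]
wrist_force: [-0.5, 0.3, -0.4]
opening: 0.0915
gripper_force: 0.0
```

View pics/g1.png

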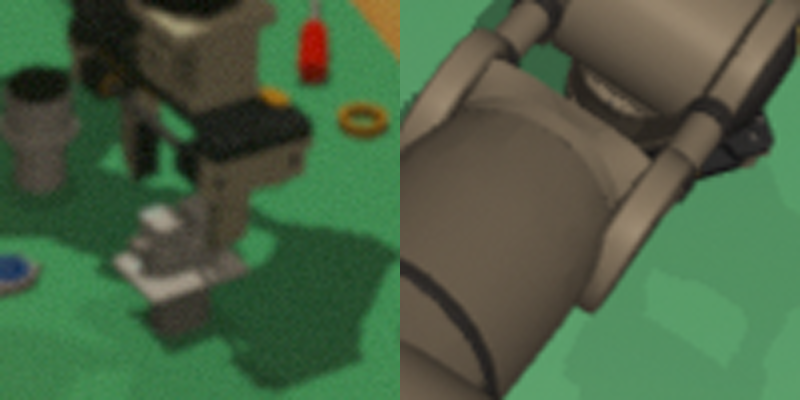

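The side view shows the fingers straddling the block, with the near finger tip at crop (222,245). I'll check this by projecting the expected points.

Run:
```python
from h import *
p=camera_params("side");y=np.array([-.236,.972,0]);c=np.array([.5033,-.2893,0])
Q=[c+y*s+[0,0,z] for s,z in((-.046,.06),(-.065,.06),(.046,.06),(0,.093),(0,.051))]
u=cv2.projectPoints(np.array(Q),cv2.Rodrigues(np.array(p["R"]))[0],np.array(p["t"]),np.array(p["mtx"]),np.array(p["distortion"]))[0].reshape(-1,2)
print((u-[310,160])*4)
```

```text
[[215.58298138 280.15060843]
 [230.87625011 295.08019961]
 [145.8155759  212.07193896]
 [180.78685781 204.50228777]
 [179.58079278 256.19437271]]
```

The tips sit about 20 mm higher than projected, which fits linkage fingers that arc forward as they close. There is room for this above the flange. I'll close with a 2 mm centring shift, then lift slightly.

```bash
python3 -m creep '{"translation":[[0,-2,0],[0,0,0],[0,0,0],[0,0,0],[0,0,0],[0,0,0],[0,0,0],[0,0,0],[0,0,0],[0,0,0],[0,0,0],[0,0,0]],"rot":[[0,0,0],[0,0,0],[0,0,0],[0,0,0],[0,0,0],[0,0,0],[0,0,0],[0,0,0],[0,0,0],[0,0,0],[0,0,0],[0,0,0]],"claw":[60,120,255,255,255,255,255,255,255,255,255,255]}'
```

```text
clock: 4.9
tcp_pos: [0.5053, -0.2935, 0.0627]
tcp_rot: [-179.8, 0.1, -166.3]
wrist_force: [-0.7, 0.6, 11.3]
opening: 0.0018
gripper_force: 15.3
```

It closed to 1.8 mm with 11 N upward on the wrist, so this is not a proper grip. I'll look before doing anything else.

Run:
```python
from h import *
a=capture("side")[:,:,::-1]
cv2.imwrite("pics/g2.png",cv2.resize(a[150:270,290:430],None,fx=5,fy=5,interpolation=cv2.INTER_CUBIC))
```

```text
(no output)
```

View pics/g2.png

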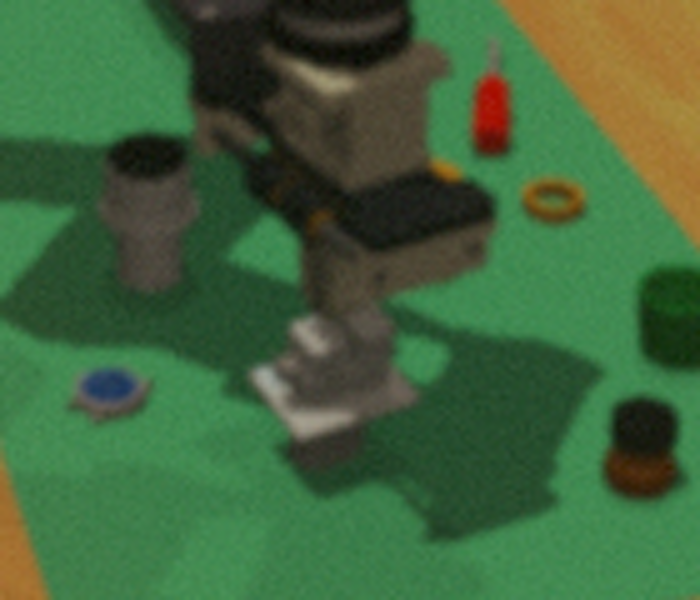

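The shut tips end at crop (325,305), where the stated TCP projects to (325,350). That is a purely vertical gap of about 29 mm, so the tips are resting on the jaw tops at z≈0.092. The tool really sits about 29 mm higher than reported. I'll check this against hold_point_z, then lift, open and look again.

```bash
python3 -m creep '{"translation":[[0,0,-6],[0,0,-6],[0,0,0],[0,0,0],[0,0,0]],"rot":[[0,0,0],[0,0,0],[0,0,0],[0,0,0],[0,0,0]],"claw":[255,255,255,255,255]}'
python3 - <<'E'
import station
print([n for n in dir(station) if n[0]!='_'], getattr(station,'hold_point_z',None))
from h import *
s=observe();print(s['tcp_pos'],s['wrist_force'],s['opening'],s['gripper_force'])
a=capture("side")[:,:,::-1]
p=camera_params("side")
u=cv2.projectPoints(np.array([s['tcp_pos']]),cv2.Rodrigues(np.array(p["R"]))[0],np.array(p["t"]),np.array(p["mtx"]),np.array(p["distortion"]))[0].ravel()
print(((u-[310,160])*8))
cv2.imwrite("pics/g3.png",cv2.resize(a[160:250,310:400],None,fx=6,fy=6,interpolation=cv2.INTER_CUBIC));print((u-[310,160])*6)
E
```

```text
clock: 5.45
tcp_pos: [0.504, -0.2925, 0.0727]
tcp_rot: [180.0, -0.0, -166.4]
wrist_force: [0.1, -0.3, -0.5]
opening: 0.0002
gripper_force: 0.0
['IKError', 'camera_params', 'capture', 'hold_point_z', 'observe', 'sign_off'] -0.0188
[ 0.50399812 -0.29248764  0.07269067] [ 0.08778571 -0.33624025 -0.46885938] 0.00017744554497385584 0.0
[365.19518635 464.29818975]
[273.89638977 348.22364231]
```

View pics/g3.png

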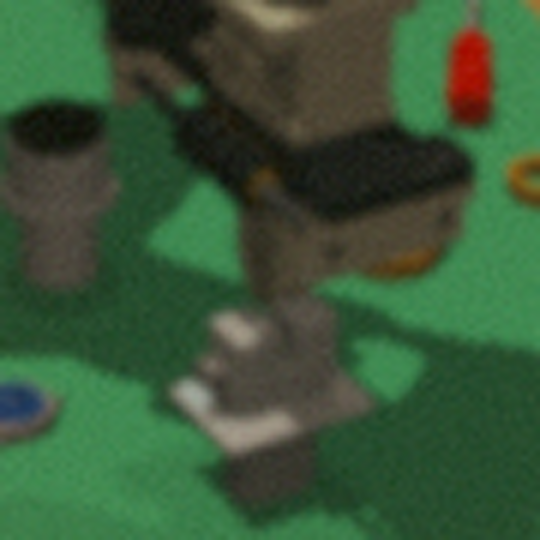

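Shut and untouched, the tips are still about 25 to 30 mm above the projection, and the contact on the jaw tops (0.093 real, 0.063 reported) agrees. So real z ≈ reported + 0.030. The vice is still upright and in place. I'll open, go down to a reported 0.031, and close.

```bash
python3 -m creep '{"translation":[[0,0,0],[0,0,0],[0,0,0],[0,0,0],[0,0,0],[0,0,0],[0,0,0],[0,0,8],[0,0,10],[0,0,10],[0,0,8],[0,0,6],[0,0,0],[0,0,0]],"rot":[[0,0,0],[0,0,0],[0,0,0],[0,0,0],[0,0,0],[0,0,0],[0,0,0],[0,0,0],[0,0,0],[0,0,0],[0,0,0],[0,0,0],[0,0,0],[0,0,0]],"claw":[0,0,0,0,0,0,0,0,0,0,0,0,0,0]}'
python3 -m creep '{"translation":[[0,0,0],[0,0,0],[0,0,0],[0,0,0],[0,0,0],[0,0,0],[0,0,0],[0,0,0],[0,0,0],[0,0,0],[0,0,0],[0,0,0]],"rot":[[0,0,0],[0,0,0],[0,0,0],[0,0,0],[0,0,0],[0,0,0],[0,0,0],[0,0,0],[0,0,0],[0,0,0],[0,0,0],[0,0,0]],"claw":[120,180,255,255,255,255,255,255,255,255,255,255]}'
```

```text
clock: 6.9
tcp_pos: [0.5043, -0.2927, 0.031]
tcp_rot: [180.0, 0.0, -166.4]
wrist_force: [-0.3, 0.5, 0.1]
opening: 0.0918
gripper_force: 0.0
clock: 8.1
tcp_pos: [0.5042, -0.2925, 0.0311]
tcp_rot: [180.0, -0.0, -166.3]
wrist_force: [-0.4, 0.4, 0.8]
opening: 0.0261
gripper_force: 29.9
```

Gripped at 26 mm, which is the block's width. I'll lift, turn -8.5° and carry it to above the slot.

```bash
python3 -m creep '{"translation":[[0,0,-15],[0,0,-30],[0,0,-30],[0,0,-30],[0,0,-25],[0,0,-10],[0,0,0]],"rot":[[0,0,0],[0,0,0],[0,0,0],[0,0,0.05],[0,0,0.05],[0,0,0.048],[0,0,0]],"claw":[255,255,255,255,255,255,255]}'
python3 -m creep '{"translation":[[-5.6,19,0],[-11.2,38.4,0],[-11.2,38.4,0],[-11.2,38.4,0],[-11.2,38.4,0],[-11.2,38.4,0],[-11.2,38.4,0],[-11.2,38.4,0],[-11.2,38.4,0],[-11.2,38.4,0],[-11.2,38.4,0],[-11.2,38.4,0],[-5.6,19.4,0],[0,0,0],[0,0,0]],"rot":[[0,0,0],[0,0,0],[0,0,0],[0,0,0],[0,0,0],[0,0,0],[0,0,0],[0,0,0],[0,0,0],[0,0,0],[0,0,0],[0,0,0],[0,0,0],[0,0,0],[0,0,0]],"claw":[255,255,255,255,255,255,255,255,255,255,255,255,255,255,255]}'
python3 - <<'E'
from h import *
a=capture("side")[:,:,::-1];b=capture("top")[:,:,::-1]
cv2.imwrite("pics/p_side.png",a);cv2.imwrite("pics/p_top.png",b)
r=lambda i,x,y,w,h,k:cv2.resize(i[y:y+h,x:x+w],None,fx=k,fy=k,interpolation=cv2.INTER_CUBIC)
cv2.imwrite("pics/p1.png",np.hstack([r(a,290,80,80,100,5),r(b,145,100,80,100,5)]))
E
```

```text
clock: 8.8
tcp_pos: [0.5048, -0.2932, 0.1725]
tcp_rot: [-179.9, 0.1, -174.9]
wrist_force: [-0.0, 0.6, -2.7]
opening: 0.0259
gripper_force: 29.9
clock: 10.3
tcp_pos: [0.5958, 0.1783, 0.1694]
tcp_rot: [-180.0, -0.2, -174.7]
wrist_force: [-0.1, -0.3, -2.7]
opening: 0.0258
gripper_force: 29.9
```

View pics/p1.png

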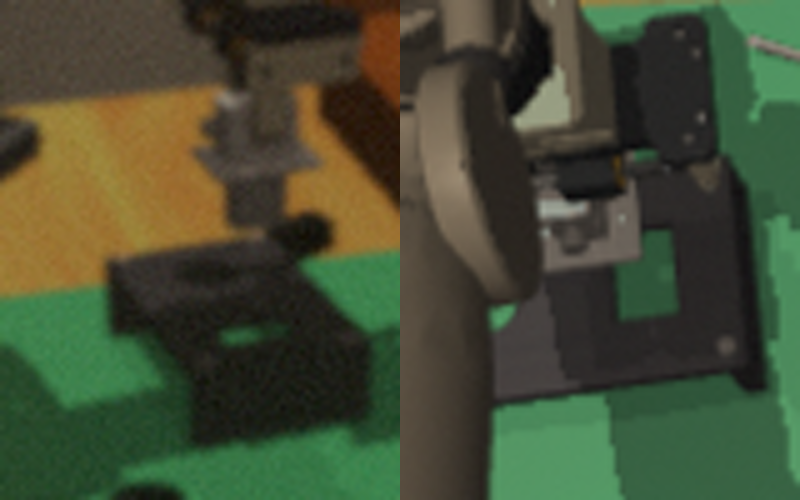

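The vice hangs upright over the stand. Side crop: flange ends at (195,150) and (320,160), tang foot spanning 228 to 285 at row 224. Top crop: flange's near right corner at (638,258).

Run:
```python
from h import *
g=lambda P,o:(np.array(P,float)+.5)/5-.5+np.array(o)
t=np.radians(5.2);R=np.array([[np.cos(t),-np.sin(t)],[np.sin(t),np.cos(t)]])
C=ray("top",g([(238,258)],(145,100)),.190);print("from top corner",C+R@[.038,.028], "edge right col only")
E=ray("top",g([(140,270),(238,258)],(145,100)),.190);d=E[0]-E[1];print("edge",np.linalg.norm(d),np.degrees(np.arctan2(d[1],d[0]))-90)
S=ray("side",g([(195,150),(320,160)],(290,80)),.187);print("side flange",S,S.mean(0),np.linalg.norm(S[1]-S[0]))
# triangulated height: plane z at which side foot & top agree
for z in(.11,.125,.139,.15):print(z,"foot",ray("side",g([(256,226)],(290,80)),z))
H=ray("side",g([(254,332)],(290,80)),.06);print("side hole approx",H)
```

```text
from top corner [[0.59630205 0.17930421]] edge right col only
edge 0.05066094136986345 4.485265156041336
side flange [[0.55634357 0.19240591]
 [0.63222499 0.15203699]] [0.59428428 0.17222145] 0.08595138197283725
0.11 foot [[0.60903685 0.22686525]]
0.125 foot [[0.59977672 0.19419004]]
0.139 foot [[0.59113392 0.16369318]]
0.15 foot [[0.58434315 0.13973137]]
side hole approx [[0.58938292 0.16202239]]
```

The held vice, measured from above at (0.5963, 0.1793), is within 1 mm of the slot. I'll lower it into the hole; the foot enters at reported z 0.091 and it seats at about 0.046.

```bash
python3 -m creep '{"translation":[[-1,0,15],[0,0,25],[0,0,20],[0,0,8],[0,0,5],[0,0,5],[0,0,5],[0,0,0]],"rot":[[0,0,0],[0,0,0],[0,0,0],[0,0,0],[0,0,0],[0,0,0],[0,0,0],[0,0,0]],"claw":[255,255,255,255,255,255,255,255]}'
```

```text
clock: 11.2
tcp_pos: [0.5975, 0.1784, 0.088]
tcp_rot: [180.0, -0.0, -174.8]
wrist_force: [-0.5, 0.1, -3.2]
opening: 0.0259
gripper_force: 29.9
```

```bash
python3 -m creep '{"translation":[[0,0,4],[0,0,4],[0,0,4],[0,0,0]],"rot":[[0,0,0],[0,0,0],[0,0,0],[0,0,0]],"claw":[255,255,255,255]}'
python3 - <<'E'
from h import *
a=capture("side")[:,:,::-1];b=capture("top")[:,:,::-1]
r=lambda i,x,y,w,h,k:cv2.resize(i[y:y+h,x:x+w],None,fx=k,fy=k,interpolation=cv2.INTER_CUBIC)
cv2.imwrite("pics/p2.png",np.hstack([r(a,290,80,80,100,5),r(b,145,100,80,100,5)]))
E
```

```text
clock: 11.6
tcp_pos: [0.5971, 0.1784, 0.0753]
tcp_rot: [-180.0, -0.1, -174.8]
wrist_force: [0.7, -1.3, -3.3]
opening: 0.026
gripper_force: 29.9
```

View pics/p2.png

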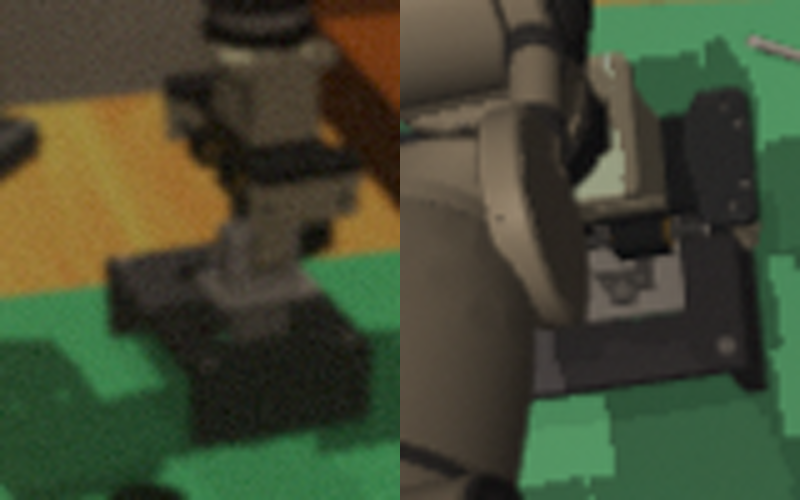

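The flange is at side crop (258,290) with the tang going into the hole, and there is no contact force. I'll keep lowering.

```bash
python3 -m creep '{"translation":[[0,0,6],[0,0,6],[0,0,6],[0,0,5],[0,0,2],[0,0,0]],"rot":[[0,0,0],[0,0,0],[0,0,0],[0,0,0],[0,0,0],[0,0,0]],"claw":[255,255,255,255,255,255]}'
python3 -m creep '{"translation":[[0,0,1.5],[0,0,1.5],[0,0,0]],"rot":[[0,0,0],[0,0,0],[0,0,0]],"claw":[255,255,255]}'
```

```text
clock: 12.3
tcp_pos: [0.5973, 0.1784, 0.0506]
tcp_rot: [-180.0, -0.0, -174.8]
wrist_force: [-0.0, -0.8, -3.5]
opening: 0.0259
gripper_force: 29.9
clock: 12.6
tcp_pos: [0.5975, 0.1785, 0.0481]
tcp_rot: [180.0, -0.0, -174.8]
wrist_force: [-0.1, -0.4, -2.4]
opening: 0.0257
gripper_force: 29.9
```

```bash
python3 -m creep '{"translation":[[0,0,1],[0,0,1],[0,0,0]],"rot":[[0,0,0],[0,0,0],[0,0,0]],"claw":[255,255,255]}'
```

```text
clock: 12.9
tcp_pos: [0.5976, 0.1785, 0.0462]
tcp_rot: [180.0, 0.0, -174.8]
wrist_force: [0.1, 0.2, -3.3]
opening: 0.026
gripper_force: 29.9
```

```bash
python3 -m creep '{"translation":[[0,0,1],[0,0,0],[0,0,0]],"rot":[[0,0,0],[0,0,0],[0,0,0]],"claw":[255,255,255]}'
python3 -m creep '{"translation":[[0,0,1],[0,0,0],[0,0,0]],"rot":[[0,0,0],[0,0,0],[0,0,0]],"claw":[255,255,255]}'
```

```text
clock: 13.2
tcp_pos: [0.5977, 0.1786, 0.046]
tcp_rot: [180.0, 0.0, -174.8]
wrist_force: [-3.2, 0.4, 5.7]
opening: 0.0253
gripper_force: 30.0
clock: 13.5
tcp_pos: [0.5978, 0.1786, 0.046]
tcp_rot: [180.0, 0.1, -174.8]
wrist_force: [-5.8, -0.1, 11.8]
opening: 0.0256
gripper_force: 30.0
```

It contacts at 0.046, exactly the predicted seating height. I'll ease off, open and rise.

```bash
python3 -m creep '{"translation":[[0,0,-1.5],[0,0,0],[0,0,0],[0,0,0],[0,0,0],[0,0,0],[0,0,0],[0,0,0],[0,0,0],[0,0,-10],[0,0,-25],[0,0,-35],[0,0,-35],[0,0,-35],[0,0,0]],"rot":[[0,0,0],[0,0,0],[0,0,0],[0,0,0],[0,0,0],[0,0,0],[0,0,0],[0,0,0],[0,0,0],[0,0,0],[0,0,0],[0,0,0],[0,0,0],[0,0,0],[0,0,0]],"claw":[255,200,100,0,0,0,0,0,0,0,0,0,0,0,0]}'
python3 - <<'E'
from h import *
a=capture("side")[:,:,::-1];b=capture("top")[:,:,::-1]
r=lambda i,x,y,w,h,k:cv2.resize(i[y:y+h,x:x+w],None,fx=k,fy=k,interpolation=cv2.INTER_CUBIC)
cv2.imwrite("pics/p3.png",np.hstack([r(a,290,80,80,100,5),r(b,145,100,80,100,5)]))
E
```

```text
clock: 15.0
tcp_pos: [0.6004, 0.179, 0.1924]
tcp_rot: [179.9, 0.6, -174.8]
wrist_force: [0.1, 0.5, 0.9]
opening: 0.0915
gripper_force: 0.0
```

View pics/p3.png

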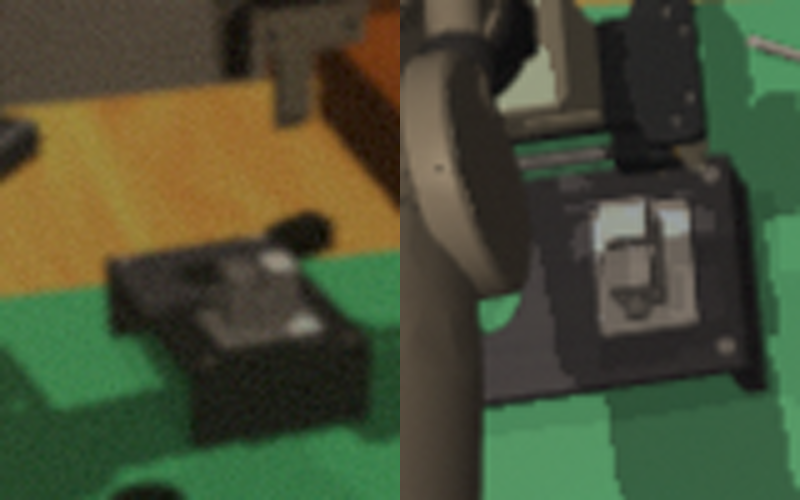

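The vice is seated upright with its flange flat on the plate, at top crop (645,265) and side crop (258,310). The gripper is clear of everything, so I'm handing the job in.

```bash
python3 -c "
from station import *
print(sign_off())"
```

```text
the job is handed in; nothing more can be done
None
```

The case vice is seated upright in the oblong hole with its flange on the plate and released, the cushion post and anvil were not touched, and the job was handed in at about 15 s; the first grasp closed on top of the jaws because the reported tool height reads about 30 mm low, and the second held.

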